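# Load the parts washer and latch its lid

## Robot

A 7-joint arm with a two-finger parallel gripper is mounted at the origin on the work surface. World frame = base frame: x ahead of the robot, y to its left, z up, the work surface at z = 0. Lengths are in m, angles in rad, forces in N, time in s.
With the tool pointing down it reaches from about 0.425 to 0.95 m from the base axis. Payload 4.7 kg.
Tool frame: the origin (TCP) lies between the finger pads; the fingertips stand 25 mm ahead of it and the grasp point (between the pads) lies 6 mm ahead of it; z points along the fingers, y is the line along which they close (so a half turn about z gives the same grasp; the last joint's range is limited). The gripper opens to 85 mm and grips with 20 to 120 N. Pads are 22 mm wide; open, the fingers measure 114 mm over their backs; the gripper's body (76 mm by 85 mm) begins 54 mm behind the grasp point. The pads swing forward as they close: fully open they stand 13 mm farther back than shut.
Start: joints at [-1.18, 0.469, -0.049, 1.532, 0.024, 1.141, -0.082], TCP at [0.275, 0.616, 0.256] pointing down, gripper open.
Joint ranges: [-2.59, 2.59], [-0.33, 1.99], [-1.39, 1.29], [0.1, 2.45], [-1.04, 4.18], [0.21, 1.99], [-2.66, 2.66]. Speed limits (rad/s): [2.57, 2.57, 3.14, 3.14, 3.14, 3.14, 3.14].

## Interface

Orientations are given as a 3x3 rotation matrix whose columns are the frame's x, y, z axes.
In Python, from rig import * gives the robot as it stands. Calls block until the motion is done:
- movep(position, orientation): joint-space move of the TCP to a pose.
- move_l(position, attitude=None, feed=0.15, until_force=None): straight line of the TCP; attitude=None keeps the orientation; feed is the mean speed in m/s. With until_force (N) it stops when the force on the tool has changed by that much, and returns True; else False.
- move_joints(angles): joint-space move.
- command_gripper(opening, newtons=None): finger opening in m; newtons is the grip in N (None keeps the last); returns when the fingers have stopped.
- sleep(seconds).
- inverse_kinematics(position, orientation): joint angles nearest the present ones, or None.
- sense(): the state.
- camera(name): name is "scene" or "top" or "wrist"; returns (picture, depth): 480x640x3 uint8, red, green, blue; 480x640 float32, m along the optical axis (not along the pixel's ray), 0 where there is no reading.
- camera_params(name): a dict with "K" (3x3 intrinsics, pixels), "position" and "rotation" of the camera in the world; the wrist camera has in their place "tool_from_camera" (4x4, takes a point from camera to tool coordinates, whose origin is the TCP and whose axes are the flange's). Camera axes: x right, y down, z forward; pixel columns grow to the right and rows downward; lengths in m; the calibration is good to about 2 mm. The wrist camera is an equidistant fisheye: a pixel r from the principal point sees the ray r / f radians off the axis. A picture is of the moment at which its call begins: read the wrist's pose just before it. camera_params takes no time and is no camera call.
A pose or a line that the arm cannot do raises Unreachable and nothing moves.
- finish_job(): hands the job in; it is judged then, once.
The state is a dict: "time_s": time; "joint_pos": joint angles; "qd": joint speeds; "joint_efforts": joint torques, N m; "position": TCP position; "tcp_rot": TCP orientation; "wrist_force": force on the tool from outside, world axes, zero at the start; "ft_torque": the same for the moment, N m; "finger_gap": finger opening in m; "gripper_force": force on a finger pad.
Only numpy, scipy, OpenCV 4.12 (cv2) and the standard library are available. Lean on these libraries where they do the work, as an engineer would, in place of code of your own. Each camera call takes 0.05 s, during which the arm holds its last target. There are 200 camera calls.

## Task

Load the parts washer with all the valve holders from the mat: stand the tall ones in a row in the back lane of its tank and the short ones in a row in the front lane, all upright and flat on the tank floor. Then shut the lid, swing the latch's wire loop over the keeper on the lid so that its bar drops in behind the keeper's post, and press the lever down over centre until it lies flat with the loop hooked. Leave the bottle, the wrench and the bin alone.

Things in the scene. Friction and masses are not known exactly. Their poses are not given: they have to be found in the camera images.
- washer: parts washer, fixed, 247 x 224 mm. Origin on the bench under the latch lever's pivot; x from front (robot side) to back, y along the lid's hinge, z up. In mm: front housing x -75 to 30, deck at z 86; open tank behind it, inside x 56 to 152, y -95 to 95, floor z 30, rim z 90. A rib (x 102 to 106, top z 55) along y splits the floor into a front and a back lane. The latch is at y 0.
- lane_back (a point): middle of the floor of the back lane (far from the latch, by the lid's hinge): x 129, y 0, z 30 mm of the washer, same axes. Lane 46 mm wide (x), 190 mm long (y)
- lane_front (a point): middle of the floor of the front lane (near the latch): x 79, y 0, z 30 mm of the washer, same axes. Lane 46 mm wide (x), 190 mm long (y)
- lid (a joint): angle of the lid (rad): 0 shut, grows as it opens up and back; starts at 1.85 to 1.95, stop at 2.0. Flat steel plate, 140 mm from hinge to free front edge, 220 mm wide, 8 mm thick, its underside on the rim when shut. Stiff hinge: stays where left, takes 0.1 to 0.6 N m; push on its outer face, from behind while it leans back, then from above
- lid_hinge (a point): middle of the lid's hinge line, at x 172, y 0, z 90 mm of the washer, in the plane of the lid's underside; the line runs along the washer's y
- lid_edge (a point): middle of the lid's free edge, on its outer (upper when shut) face
- lever (a joint): angle of the latch's lever (rad): 0 down flat, pointing to the washer's front, underside 12 mm above the deck; pi/2 upright; stop at 2.0, leaning to the lid; starts at 1.3 to 1.75. Strip 26 mm wide, 4 thick, reaching 62 mm from the pivot. Stays where left (0.04 N m friction); with the loop hooked needs up to 0.1 N m more below about 0.85, and past dead centre (about 0.2) is held down
- lever_pivot (a point): the lever's pivot axis, at x 0, y 0, z 100 mm of the washer; it runs along the washer's y
- lever_tip (a point): middle of the lever's free end, 62 mm from the pivot
- loop (a joint): angle of the wire loop relative to the lever (rad): 0 hooked with lever down, grows as it swings up and to the front; stop 3.6. Its hinge is on the lever 18 mm from the pivot, 0.35 rad behind the lever's direction (x -16.9, z 93.8 mm with lever at 0). Swings freely: starts flopped frontward; tipped past upright it falls towards the lid. Its elevation above the washer's +x is loop - lever + 0.2
- loop_bar (a point): middle of the loop's cross bar: round, 5 mm thick, 38 mm long along the washer's y, 62 mm from the loop's hinge; two 5 mm wires at y -19 and 19 mm join it to the lever's sides
- keeper_seat (a point): seat of the bar's centre, behind the keeper's post: x 46.5, z 106 mm of the washer with the lid shut. Keeper, on the lid, 26 mm wide: post x 38 to 44, lip on top back to x 49 (z 111 to 115), flat step z 103.5 behind, to x 70. Yields up to 5 mm to the front on a 4 N/mm spring. Lever over 1.6: the falling bar lands behind the lip; less: it may stop on the lip until the lever is pushed on
- mat: fixed rubber mat 210 x 270 x 4 mm on which the holders stand at the start; origin under its centre
- tall1: a tall valve holder, plain steel: round foot flange 36 mm across, 8 mm thick, with a round stem 22 mm across rising from its middle to 52 mm above the underside; about 190 g. Origin: centre of the underside, z up the stem. Starts upright on the mat; may be absent (4 to 6 of the six are present)
- tall2: a tall valve holder, plain steel: round foot flange 36 mm across, 8 mm thick, with a round stem 22 mm across rising from its middle to 52 mm above the underside; about 190 g. Origin: centre of the underside, z up the stem. Starts upright on the mat; may be absent (4 to 6 of the six are present)
- tall3: a tall valve holder, plain steel: round foot flange 36 mm across, 8 mm thick, with a round stem 22 mm across rising from its middle to 52 mm above the underside; about 190 g. Origin: centre of the underside, z up the stem. Starts upright on the mat; may be absent (4 to 6 of the six are present)
- short1: a short valve holder, plain steel: round foot flange 36 mm across, 8 mm thick, with a round stem 22 mm across rising from its middle to 34 mm above the underside; about 140 g. Origin: centre of the underside, z up the stem. Starts upright on the mat; may be absent (4 to 6 of the six are present)
- short2: a short valve holder, plain steel: round foot flange 36 mm across, 8 mm thick, with a round stem 22 mm across rising from its middle to 34 mm above the underside; about 140 g. Origin: centre of the underside, z up the stem. Starts upright on the mat; may be absent (4 to 6 of the six are present)
- short3: a short valve holder, plain steel: round foot flange 36 mm across, 8 mm thick, with a round stem 22 mm across rising from its middle to 34 mm above the underside; about 140 g. Origin: centre of the underside, z up the stem. Starts upright on the mat; may be absent (4 to 6 of the six are present)
- bottle: bystander: white bottle, 60 mm across, 150 mm tall; origin at its base's centre
- twrench: bystander: T-handle wrench lying flat, about 120 x 100 x 18 mm; origin on the bench under its shaft
- boltbin: bystander: small grey open bin 90 x 120 x 50 mm; origin under its centre
Not all that is in view belongs to the job. What is shaped like the short2 but blue is not meant.

How it is judged:
By the outcome, as a careful person would: the job done as asked, in the order asked, and still so for the second after the job is handed in, with the robot touching nothing.
Of tall1, tall2, tall3, short1, short2, short3 only 4 to 6 are there at a start; the rules pass over those that are not, and their reading is None.
At some moment in a run one of tall1, tall2, tall3, short1, short2, short3 may be knocked a few centimetres aside while the robot is not near it.
It also fails if it takes over 208 s, if anything falls off the work surface, if the arm or the gripper's body presses on something with over 40 N, if the wrist force passes 120 N, or if a joint passes its speed limit or range.

## Working session

There is one attempt and no reset: what is moved stays moved. The work goes in short steps, each a Python script; the robot and the scene stay as the last script left them, time stands still between calls to the robot, and variables do not carry over. Pictures are saved under pics/ and viewed, at most 14 in all, crops included, and the job is handed in when it is done.

```bash
mkdir -p pics; ls; python3 - <<'E'
from rig import *
import cv2,numpy as np
for n in("top","scene"):
    p,d=camera(n); np.savez("pics/"+n,p=p,d=d); cv2.imwrite(f"pics/{n}0.png",p[:,:,::-1]); print(n,camera_params(n))
s=sense();print(s['time_s'],s['position'],s['tcp_rot'])
E
```

```text
pics
top {'K': array([[446.27591417,   0.        , 325.22730254],
       [  0.        , 446.27591417, 238.09469197],
       [  0.        ,   0.        ,   1.        ]]), 'position': array([0.43496005, 0.01090958, 1.05484562]), 'rotation': array([[-0.0231203 , -0.99794352,  0.0597844 ],
       [-0.99969958,  0.02259148, -0.00950633],
       [ 0.00813616, -0.05998623, -0.99816605]])}
scene {'K': array([[561.19841297,   0.        , 310.68861586],
       [  0.        , 561.19841297, 234.3515225 ],
       [  0.        ,   0.        ,   1.        ]]), 'position': array([ 1.39853812, -0.43076758,  0.75897344]), 'rotation': array([[ 0.42679958,  0.49612008, -0.75611308],
       [ 0.90430538, -0.22618206,  0.36204068],
       [ 0.00859644, -0.83827594, -0.54517846]])}
0.1 [0.27487577 0.61597553 0.25536344] [[-9.13193279e-01  4.07526157e-01 -6.83051552e-04]
 [ 4.07526728e-01  9.13191838e-01 -1.62296454e-03]
 [-3.76433984e-05 -1.76044207e-03 -9.99998450e-01]]
```

View pics/top0.png

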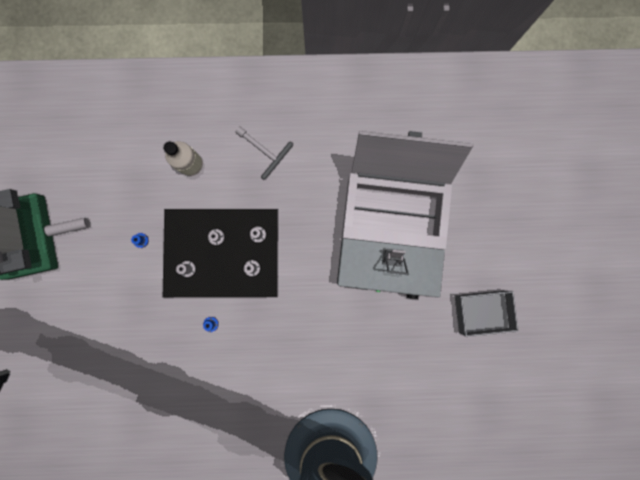

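View pics/scene0.png

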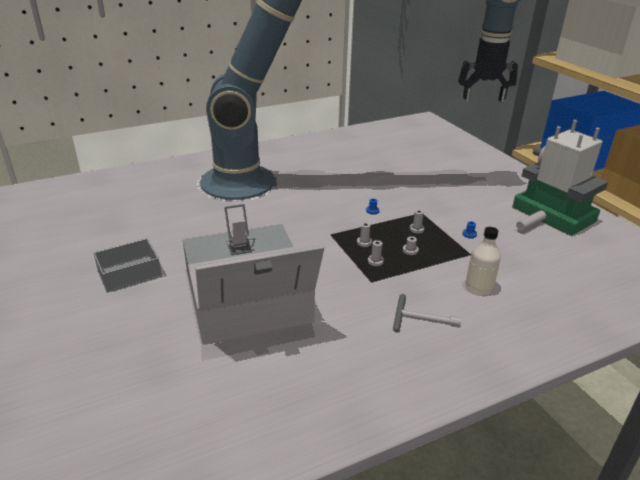

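```bash
cat > h.py <<'E'
import numpy as np,cv2
from rig import *
def ray(n,u,v,z):
    c=camera_params(n);K=c['K'];R=c['rotation'];p=c['position']
    d=R@np.array([(u-K[0,2])/K[0,0],(v-K[1,2])/K[1,1],1]);return p+d*(z-p[2])/d[2]
def cloud(n,d):
    c=camera_params(n);K=c['K'];v,u=np.mgrid[:480,:640]
    q=np.stack([(u-K[0,2])/K[0,0]*d,(v-K[1,2])/K[1,1]*d,d],-1);return q@c['rotation'].T+c['position']
E
python3 - <<'E'
from h import *
f=np.load('pics/top.npz');p,d=f['p'],f['d'];P=cloud('top',d);Z=P[...,2]
print('bench',np.median(Z[400:450,100:200]),'mat',np.median(Z[285:292,180:230]))
# holders: bright on mat
m=np.zeros((480,640),np.uint8);m[209:297,164:278]=1
m&=((p.min(2)>70)).astype(np.uint8)
n,l,st,ce=cv2.connectedComponentsWithStats(m)
for i in range(1,n):
    if st[i,4]>40:
        q=l==i;zz=np.percentile(Z[q],95);t=q&(Z>zz-.006);v,u=np.nonzero(t)
        print(ce[i],st[i],zz,'top',ray('top',u.mean(),v.mean(),zz))
h=cv2.cvtColor(p,cv2.COLOR_RGB2HSV)
k=(Z>.078)&(Z<.098);k[:, :330]=0;k[:,460:]=0
k=k.astype(np.uint8);n,l,st,ce=cv2.connectedComponentsWithStats(k);i=1+st[1:,4].argmax();print(st[i])
v,u=np.nonzero(l==i)
deck=(l==i)&(np.arange(480)[:,None]>238)
cv2.imwrite('pics/k.png',cv2.resize(np.dstack([p[120:310,320:480,::-1]]),None,fx=4,fy=3,interpolation=2)[:600])
W=np.array([ray('top',a,b,.088)[:2] for a,b in zip(u,v)])
r=cv2.minAreaRect((W*1000).astype(np.float32));print(r,cv2.boxPoints(r))
for (a,b) in [(349,237),(340,288),(441,296),(451,184)]: print(p[b,a],Z[b,a])
E
```

```text
bench 0.000540678574988962 mat 0.00408975776137066
[257.46376812 233.9468599 ] [250 226  16  17 207] 0.05815280670856396 top [0.50937951 0.15802335 0.05815281]
[215.64878049 236.6195122 ] [208 229  16  16 205] 0.04060737561390395 top [0.5054114  0.25534817 0.04060738]
[277.  268.5] [277 241   1  56  56] 0.007605025378364716 top [0.42739664 0.11540278 0.00760503]
[185.58878505 268.48598131] [176 261  20  16 214] 0.059035487525830065 top [0.43310534 0.3223735  0.05903549]
[251.5645933  267.85167464] [244 260  16  17 209] 0.05825119122038778 top [0.4308789  0.17280396 0.05825119]
[ 338  171  114  127 7707]Traceback (most recent call last):
  File "<stdin>", line 18, in <module>
  File "h.py", line 4, in ray
    c=camera_params(n);K=c['K'];R=c['rotation'];p=c['position']
ValueError: time passes only in moves, steps and waits
```

View pics/k.png

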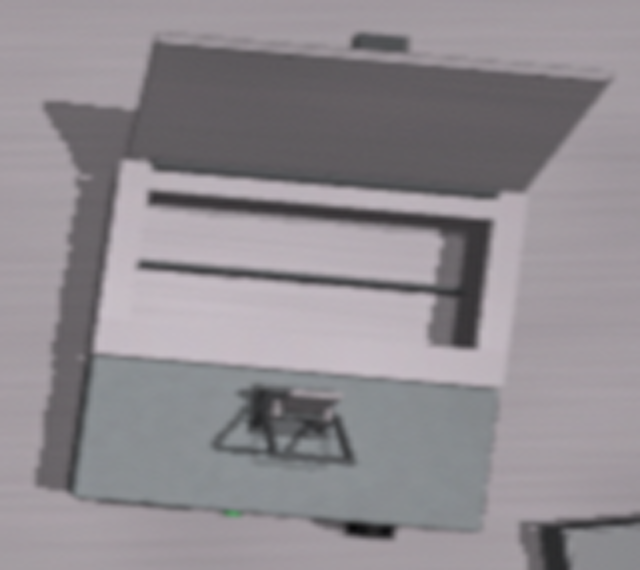

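```bash
cat > h.py <<'E'
import numpy as np,cv2
from rig import *
CP={}
def cp(n):
    if n not in CP: CP[n]=camera_params(n)
    return CP[n]
def ray(n,u,v,z):
    c=cp(n);K=c['K'];R=c['rotation'];p=c['position']
    d=R@np.array([(u-K[0,2])/K[0,0],(v-K[1,2])/K[1,1],1]);return p+d*(z-p[2])/d[2]
def cloud(n,d):
    c=cp(n);K=c['K'];v,u=np.mgrid[:480,:640]
    q=np.stack([(u-K[0,2])/K[0,0]*d,(v-K[1,2])/K[1,1]*d,d],-1);return q@c['rotation'].T+c['position']
E
python3 - <<'E'
from h import *
f=np.load('pics/top.npz');p,d=f['p'],f['d'];P=cloud('top',d);Z=P[...,2]
q=p.astype(int)
k=((q[...,1]-q[...,0]>6)&(Z>.075)&(Z<.1)).astype(np.uint8);k[:,:330]=0;k[:,460:]=0
n,l,st,ce=cv2.connectedComponentsWithStats(k);i=1+st[1:,4].argmax();print(st[i])
v,u=np.nonzero(l==i)
W=np.array([ray('top',a,b,.086)[:2] for a,b in zip(u,v)])
r=cv2.minAreaRect((W*1000).astype(np.float32));print('deck 105x224',r,cv2.boxPoints(r))
# lid points: outer stuff above .11 behind
L=(Z>.11)&(np.arange(480)[:,None]<190);L[:,:340]=0;L[:,480:]=0
A=P[L];c=A.mean(0);nrm=np.linalg.svd(A-c,full_matrices=False)[2][2];print('lid',c,nrm,A[:,2].max())
Y=P[240:285,365:420].reshape(-1,3);Y=Y[Y[:,2]>.1];print('latch',len(Y),Y.min(0),Y.max(0))
cv2.imwrite('pics/mat.png',cv2.resize(p[200:335,120:290,::-1],None,fx=4,fy=4,interpolation=2))
E
```

```text
[376 289   5   2   8]
deck 105x224 ((379.09393310546875, -109.8086166381836), (8.656244277954102, 2.151069402694702), 88.64921569824219) [[ 377.9167   -114.11018 ]
 [ 380.06714  -114.16089 ]
 [ 380.27118  -105.50705 ]
 [ 378.12073  -105.456345]]
lid [ 0.6452417  -0.16637839  0.19515277] [ 0.96795651 -0.10564174  0.22781574] 1.0548456152420962
latch 316 [ 0.41318041 -0.16331011  0.10050119] [0.46353214 0.01090958 1.05484562]
```

View pics/mat.png

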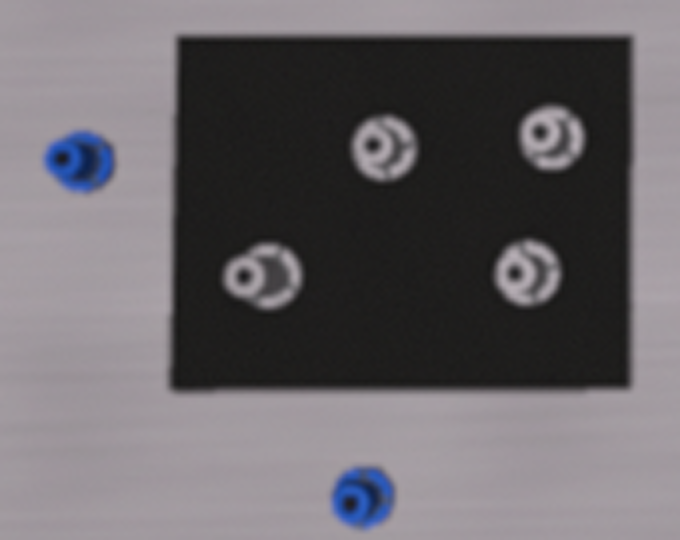

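```bash
python3 - <<'E'
from h import *
f=np.load('pics/top.npz');p,d=f['p'],f['d'];P=cloud('top',d);Z=P[...,2]
print(p[280,360],p[242,430],p[232,430],p[183,360],Z[280,360])
q=p.astype(int)
k=((q[...,1]-q[...,0]>=4)&(Z>.07)&(Z<.105)).astype(np.uint8);k[:,:330]=0;k[:,460:]=0
n,l,st,ce=cv2.connectedComponentsWithStats(k);i=1+st[1:,4].argmax();print(st[i])
v,u=np.nonzero(l==i)
W=np.array([ray('top',a,b,.086)[:2] for a,b in zip(u,v)])
r=cv2.minAreaRect((W*1000).astype(np.float32));print('deck 105x224',r,cv2.boxPoints(r).round(1).tolist())
# eyeballed rim corners at z90: inner-tank
for s,(a,b) in dict(FL=(338.7,284.3),FR=(440.5,296.7),BL=(343.7,238.3),BR=(445,248.7)).items(): print(s,ray('top',a,b,.086).round(4))
for s,(a,b) in dict(rimBL=(320+122/4,120+160/3),rimBR=(320+527/4,120+192/3)).items(): print(s,ray('top',a,b,.09).round(4))
L=(Z>.12)&(Z<.3)&(np.arange(480)[:,None]<190);L[:,:340]=0;L[:,480:]=0
A=P[L];c=np.median(A,0);nrm=np.linalg.svd(A-c,full_matrices=False)[2][2];print('lid',c,nrm,A[:,2].max())
Y=P[240:285,365:420].reshape(-1,3);Y=Y[(Y[:,2]>.1)&(Y[:,2]<.3)];Y=Y[Y[:,2].argsort()];print('latch',len(Y),Y[::12].round(3).tolist())
E
```

```text
[139 143 145] [192 183 190] [113 108 112] [148 141 145] 0.08590056675241142
[ 338  240  104   56 3248]
deck 105x224 ((425.5057373046875, -138.31158447265625), (219.17491149902344, 103.11906433105469), 82.37995147705078) [[359.8999938964844, -240.10000610351562], [462.1000061035156, -253.8000030517578], [491.1000061035156, -36.5], [388.8999938964844, -22.899999618530273]]
FL [ 0.3923 -0.0251  0.086 ]
FR [ 0.3604 -0.2446  0.086 ]
BL [ 0.4916 -0.0385  0.086 ]
BR [ 0.464  -0.2584  0.086 ]
rimBL [ 0.6333 -0.0568  0.09  ]
rimBR [ 0.605  -0.2777  0.09  ]
lid [ 0.652392   -0.17149874  0.17989491] [-0.91660749  0.12633167  0.37930334] 0.22388767840777202
latch 305 [[0.433, -0.157, 0.101], [0.461, -0.127, 0.104], [0.439, -0.16, 0.106], [0.455, -0.13, 0.111], [0.444, -0.133, 0.117], [0.453, -0.129, 0.119], [0.444, -0.147, 0.12], [0.444, -0.145, 0.121], [0.446, -0.141, 0.123], [0.45, -0.147, 0.125], [0.439, -0.16, 0.129], [0.452, -0.147, 0.133], [0.454, -0.134, 0.139], [0.451, -0.156, 0.142], [0.454, -0.145, 0.146], [0.427, -0.158, 0.151], [0.456, -0.14, 0.154], [0.423, -0.156, 0.158], [0.459, -0.135, 0.16], [0.459, -0.133, 0.161], [0.426, -0.121, 0.164], [0.422, -0.118, 0.171], [0.42, -0.128, 0.173], [0.418, -0.129, 0.175], [0.418, -0.125, 0.176], [0.418, -0.135, 0.177]]
```

```bash
cat >> h.py <<'E'
TH=-np.radians(7.6); O=np.array([.449,-.1435,0])
def frame():
    return np.array([[np.cos(TH),-np.sin(TH),0],[np.sin(TH),np.cos(TH),0],[0,0,1]])
def w(x,y,z): return O+frame()@np.array([x,y,z])/1000
def down():
    F=frame();return np.column_stack([-F[:,0],F[:,1],[0,0,-1]])
def wcloud(save=None):
    s=sense();c=cp('wrist');p,d=camera('wrist');K=c['K'];v,u=np.mgrid[:480,:640]
    x=u-K[0,2];y=v-K[1,2];r=np.hypot(x,y);t=np.minimum(r/K[0,0],1.45);k=np.tan(t)/np.maximum(r,1e-6)
    q=np.stack([x*k*d,y*k*d,d,np.ones_like(d)],-1)
    T=np.eye(4);T[:3,:3]=s['tcp_rot'];T[:3,3]=s['position']
    Q=(q@(T@c['tool_from_camera']).T)[...,:3]
    if save: cv2.imwrite(save,p[:,:,::-1])
    return p,d,Q
E
python3 - <<'E'
from h import *
print(cp('wrist'))
movep(w(90,0,320),down())
p,d,Q=wcloud('pics/w1.png');np.savez('pics/w1',p=p,d=d,Q=Q)
s=sense();print(s['time_s'],s['position'])
L=(Q-O)@frame()*1000
z=L[...,2]
for y in(-60,-30,30,60):
    m=(abs(L[...,1]-y)<6)&(L[...,0]>-80)&(L[...,0]<180)&(d>0)
    a=L[m];o=a[:,0].argsort();a=a[o]
    tk=[(int(a[i,0]),int(a[i,2])) for i in range(1,len(a)) if abs(np.median(a[max(0,i-6):i,2])-np.median(a[i:i+6,2]))>8]
    print(y,len(a),tk)
E
```

```text
{'K': array([[371.64829954,   0.        , 314.38543584],
       [  0.        , 371.64829954, 239.8006076 ],
       [  0.        ,   0.        ,   1.        ]]), 'tool_from_camera': array([[-6.26856784e-04, -9.48730483e-01, -3.16085553e-01,
         8.08698531e-02],
       [ 9.99999755e-01, -4.95821346e-04, -4.94979296e-04,
         6.66199755e-04],
       [ 3.12879982e-04, -3.16085786e-01,  9.48730561e-01,
        -1.19383360e-01],
       [ 0.00000000e+00,  0.00000000e+00,  0.00000000e+00,
         1.00000000e+00]])}
3.025 [ 0.53854684 -0.15453577  0.31983934]
-60 10417 [(-78, 60), (-78, 60), (-78, 61), (-72, 86), (-72, 85), (-72, 86), (-72, 86), (58, 91), (58, 91), (58, 90), (66, 33), (66, 32), (66, 31), (66, 31), (75, 33), (75, 363), (75, 32), (75, 31), (76, 361), (76, 30), (76, 31), (76, 364), (76, 31), (76, 405), (76, 364), (76, 398), (76, 402), (76, 360), (76, 363), (76, 396), (76, 402), (76, 400), (76, 362), (76, 361), (76, 401), (76, 362), (76, 364), (76, 401), (76, 403), (76, 398), (76, 363), (76, 363), (76, 380), (76, 395), (76, 401), (76, 360), (76, 404), (76, 385), (76, 38
[... 28232 characters left out ...]
4, 64), (154, 87), (154, 87), (154, 45), (154, 84), (154, 78), (155, 87), (155, 61), (155, 87), (155, 78), (155, 61), (155, 48), (155, 31), (155, 58), (155, 81), (155, 48), (155, 58), (155, 89), (155, 81), (155, 48), (155, 84), (155, 57), (155, 81), (155, 48), (155, 51), (155, 54), (155, 51), (155, 51), (155, 48), (155, 89), (155, 92), (155, 86), (155, 86), (155, 60), (155, 48), (155, 31), (155, 81), (155, 81), (155, 78), (155, 86), (155, 91), (155, 51), (155, 83), (155, 80), (155, 91), (155, 89), (155, 47), (155, 91), (155, 54), (155, 83), (155, 44), (155, 77), (155, 54), (155, 47), (155, 44), (155, 83), (155, 91), (155, 80), (155, 83), (155, 59), (155, 76), (156, 92), (156, 92), (156, 92)]
```

View pics/w1.png

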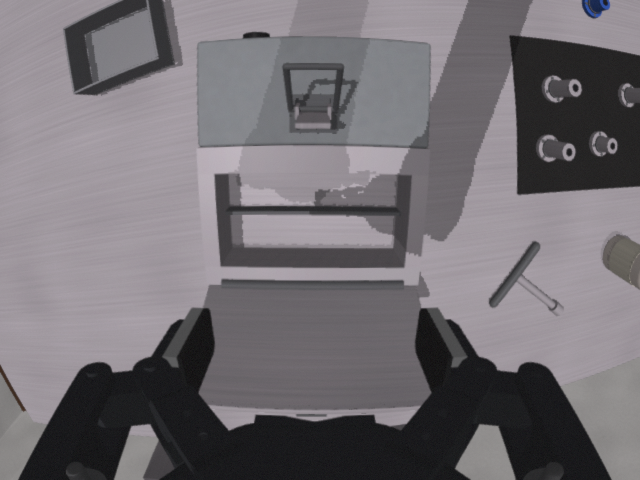

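```bash
python3 - <<'E'
from h import *
f=np.load('pics/w1.npz');Q,d=f['Q'],f['d'];L=(Q-O)@frame()*1000;X,Y,Z=[L[...,i] for i in range(3)]
B=(d>0)
m=B&(abs(Z-65)<15)   # tank walls and rib sides
for nm,k in dict(back=m&(abs(X-153)<8)&(abs(Y)<85)).items(): print(nm,k.sum(),np.polyfit(Y[k],X[k],1))
k=B&(Z>50)&(Z<58)&(abs(X-105)<6)&(abs(Y)<85);print('rib',k.sum(),np.polyfit(Y[k],X[k],1))
for s in(1,-1):
    k=m&(abs(Y*s-95)<10)&(X>65)&(X<145);print('side',s,k.sum(),np.median(Y[k]),np.polyfit(X[k],Y[k],1))
k=B&(Z>97)&(abs(Y)<40)&(X>-70)&(X<40)&(Z<220);k0=k&(Z>165);print('bar',X[k0].mean(),Y[k0].min(),Y[k0].max(),Z[k].max())
E
```

```text
back 1521 [5.28373674e-03 1.54444383e+02]
rib 812 [7.37735379e-03 1.05817042e+02]
side 1 565 94.33973616893734 [-3.94827011e-03  9.44883592e+01]
side -1 546 -95.60487347724555 [-6.06756600e-03 -9.44331673e+01]
bar -28.48334961518907 -21.09122541493643 21.65383495816512 178.98498619725495
```

```bash
sed -i 's/^TH=.*/TH=-np.radians(7.9); O=np.array([.4511,-.1438,0])/' h.py; cat >> h.py <<'E'
def find():
    p,d=camera('top');P=cloud('top',d);Z=P[...,2];q=p.astype(int)
    m=(Z>.03)&(Z<.075)&(P[...,0]>.33)&(P[...,0]<.62)&(P[...,1]>.06)&(P[...,1]<.45)&(q[...,2]-q[...,0]<40)
    n,l,st,ce=cv2.connectedComponentsWithStats(m.astype(np.uint8));o=[]
    for i in range(1,n):
        if st[i,4]<25: continue
        k=l==i;zt=np.percentile(Z[k],90);t=k&(Z>zt-.006);o.append(np.append(np.median(P[t],0)[:2],zt))
    return o
def pick(e,h):
    """e: estimate (x,y,ztop); h: 52 or 34"""
    R=down();command_gripper(.065)
    movep([e[0],e[1],.18],R)
    _,d,Q=wcloud();k=(d>0)&(np.hypot(Q[...,0]-e[0],Q[...,1]-e[1])<.022)&(abs(Q[...,2]-(.004+h/1000))<.004)
    a=Q[k][:,:2];c=(np.percentile(a,3,0)+np.percentile(a,97,0))/2
    print('est',np.round(e,4),'wrist',c.round(4),len(a),'span',(np.percentile(a,97,0)-np.percentile(a,3,0)).round(4))
    g=(38 if h==52 else 29)/1000
    if len(a)<30 or np.hypot(*(c-e[:2]))>.008: print('SUSPECT');return None
    movep([c[0],c[1],.12],R);move_l([c[0],c[1],.004+g+.006],feed=.12)
    command_gripper(0,40);s=sense();print('gap',s['finger_gap'],s['gripper_force'])
    move_l([c[0],c[1],.24],feed=.2);s=sense();print('gap up',s['finger_gap'],s['time_s']);return g*1000
def place(x,y,g):
    R=down();movep(w(x,y,240),R);z=30+g+6
    move_l(w(x,y,z+12),feed=.15);f=move_l(w(x,y,z-3),feed=.03,until_force=6)
    s=sense();print('touch',f,s['position'][2]*1000-z)
    command_gripper(.034);move_l(w(x,y,240),feed=.25);print('t',sense()['time_s'])
E
python3 - <<'E'
from h import *
o=find();print(np.round(o,4))
t=[e for e in o if e[2]>.05];e=min(t,key=lambda e:e[1]);g=pick(e,52)
if g and sense()['finger_gap']>.018: place(129,-50,g)
E
```

```text
[[0.5096 0.1582 0.0582]
 [0.5062 0.2562 0.0406]
 [0.4331 0.3234 0.0585]
 [0.4317 0.173  0.0584]]
est [0.5096 0.1582 0.0582] wrist [0.5128 0.1587] 768 span [0.0192 0.0186]
gap 0.02084653798038749 39.13486182689667
gap up 0.021030150528840854 7.4417
touch True 0.47041807831273275
t 11.5417
```

```bash
python3 - <<'E'
from h import *
for n,(y) in enumerate((0,50)):
    o=find();t=[e for e in o if e[2]>.05];print(len(o))
    if not t: break
    e=min(t,key=lambda e:e[1]);g=pick(e,52)
    if not g or sense()['finger_gap']<.018: break
    place(129,y,g)
else:
    o=find();print(np.round(o,4));e=o[0];g=pick(e,34)
    if g and sense()['finger_gap']>.018: place(79,50,g)
movep(w(60,0,330),down());p,d,Q=wcloud('pics/w2.png');np.savez('pics/w2',Q=Q,d=d,p=p);print(np.round(find(),3))
L=(Q-O)@frame()*1000
m=(d>0)&(L[...,2]>60)&(L[...,2]<88)&(L[...,0]>62)&(L[...,0]<146)&(abs(L[...,1])<88)
n,l,st,ce=cv2.connectedComponentsWithStats(m.astype(np.uint8))
for i in range(1,n):
    if st[i,4]>60:
        a=L[l==i];zt=np.percentile(a[:,2],95);a=a[a[:,2]>zt-4];print(((np.percentile(a,3,0)+np.percentile(a,97,0))/2).round(1),len(a))
E
```

```text
3
est [0.4317 0.173  0.0582] wrist [0.4343 0.1734] 778 span [0.0189 0.019 ]
gap 0.021195131896693212 39.017173647880554
gap up 0.020700791604830297 16.25
touch True 0.4195752337645615
t 20.3167
2
est [0.4331 0.3233 0.0585] wrist [0.4362 0.3242] 773 span [0.0188 0.0187]
gap 0.02105670940915815 39.13128733634949
gap up 0.020820870194011146 25.35
touch True 0.6362205497239017
t 29.7333
[[0.5062 0.2565 0.0406]]
est [0.5062 0.2565 0.0406] wrist [0.509  0.2565] 664 span [0.0191 0.0183]
gap 0.020512843082747003 39.15269315242767
gap up 0.02025248527173261 34.4667
touch True 0.6102059455539717
t 38.6167
[]
[79.5 50.5 66. ] 298
[129.4 -49.7  83.7] 306
[129.4   0.6  83.8] 312
[129.5  50.3  83.4] 300
```

View pics/w2.png

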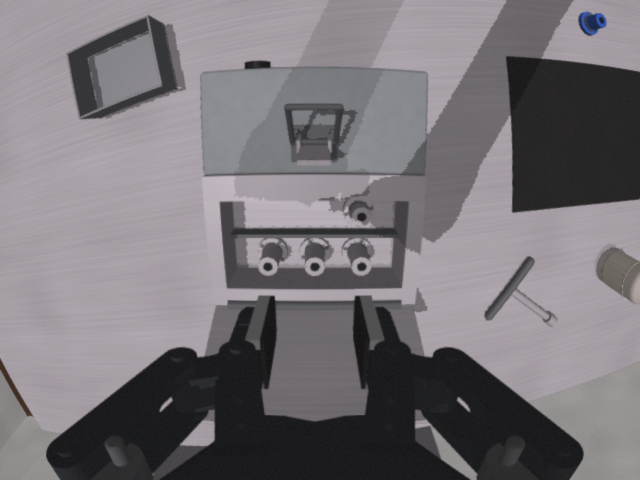

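```bash
cat > lid.py <<'E'
from h import *
R=down();command_gripper(0)
Y=60
movep(w(150,Y,335),R);movep(w(262,Y,335),R)
def tcp(th,r=112,over=0):
    dr=np.array([-np.cos(th),np.sin(th)]);n=np.array([np.sin(th),np.cos(th)])
    c=np.array([172,90])+r*dr+(8-over)*n
    return w(c[0]+11,Y,c[1]+25)
move_l(w(262,Y,227),feed=.15)
f=move_l(tcp(1.571),feed=.1,until_force=30);print(f,sense()['wrist_force'].round(1))
for th in np.arange(1.35,.05,-.2):
    f=move_l(tcp(th),feed=.1,until_force=30);s=sense();print(round(th,2),f,s['wrist_force'].round(1))
    if f: break
f=move_l(tcp(0,over=4),feed=.03,until_force=12);s=sense();print(f,s['wrist_force'].round(1),s['position'][2]-.123,s['time_s'])
move_l(s['position']+[0,0,.15])
E
python3 lid.py
```

```text
False [ 1.2 -0.6 -0.3]
1.35 False [-0.1 -1.3 -0.6]
1.15 False [ 0.  -0.1  0.2]
0.95 False [ 0.3 -0.4 -1.1]
0.75 False [ 0.9 -0.9  0.7]
0.55 False [ 0.8  0.4 -0.5]
0.35 False [-0.3  0.1  0.2]
0.15 False [ 0.6 -1.3  0.6]
True [-1.   0.6  7.5] 8.531309620533889e-05 45.6167
```

```bash
python3 - <<'E'
from h import *
movep(w(120,0,300),down());p,d,Q=wcloud('pics/w3.png');np.savez('pics/w3',Q=Q,d=d,p=p)
L=(Q-O)@frame()*1000;X,Y,Z=[L[...,i] for i in range(3)]
for x in(40,90,150):
    k=(d>0)&(abs(X-x)<5)&(abs(Y+50)<8)&(Z<200);print(x,np.median(Z[k]))
k=(d>0)&(abs(Y)<30)&(X>-60)&(X<80)&(Z>106)&(Z<200)
for lo in range(106,185,6):
    j=k&(Z>=lo)&(Z<lo+6);j.any() and print(lo,j.sum(),np.percentile(X[j],[5,50,95]).round(),np.percentile(Y[j],[5,95]).round())
E
```

```text
40 99.73820282389573
90 99.83709036911792
150 99.77751355997381
106 348 [-11.   9.  67.] [-18.  19.]
112 391 [39. 44. 49.] [-12.  12.]
118 290 [-4. -2. 43.] [-18.  19.]
124 174 [-6. -2.  3.] [-20.  20.]
130 65 [-10.  -8.  -6.] [-21.  21.]
136 90 [-13. -11.   5.] [-21.  20.]
142 72 [-16. -14. -12.] [-21.  21.]
148 118 [-19. -17.   7.] [-20.  20.]
154 86 [-23. -20. -18.] [-20.  21.]
160 362 [-24.  10.  13.] [-19.  19.]
166 92 [-28. -26. -25.] [-21.  21.]
172 484 [-33. -31. -29.] [-19.  19.]
178 11 [-32. -32. -30.] [-15.  13.]
```

View pics/w3.png

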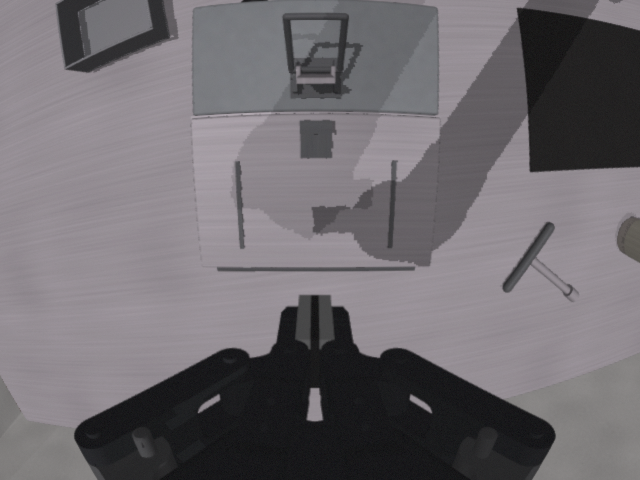

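```bash
python3 - <<'E'
from h import *
R=down();movep(w(-60,0,300),R);move_l(w(-60,0,196),feed=.15)
f=move_l(w(-7,0,197),feed=.06,until_force=15);print(f,sense()['wrist_force'].round(1),((sense()['position']-O)@frame()*1000).round(1))
sleep(.5);move_l(w(-40,0,197));move_l(w(-40,0,300));movep(w(110,0,300),R)
p,d,Q=wcloud('pics/w4.png')
cv2.imwrite('pics/w4c.png',cv2.resize(p[0:180,180:460,::-1],None,fx=2.5,fy=2.5))
L=(Q-O)@frame()*1000;X,Y,Z=[L[...,i] for i in range(3)]
k=(d>0)&(abs(Y)<30)&(X>-60)&(X<80)&(Z>102)&(Z<200)
for lo in range(102,185,6):
    j=k&(Z>=lo)&(Z<lo+6);j.any() and print(lo,j.sum(),np.percentile(X[j],[5,50,95]).round(),np.percentile(Y[j],[5,95]).round())
print(sense()['time_s'])
E
```

```text
True [-4.6  1.5 12.6] [-40.2   0.2 197.7]
102 892 [-7. 58. 69.] [-17.  17.]
108 103 [-11.   1.  13.] [-18.  18.]
114 451 [ 2. 43. 49.] [-12.  12.]
120 381 [-4. -0.  4.] [-17.  18.]
126 140 [-4.  0.  5.] [-20.  20.]
132 96 [-7. -5.  7.] [-20.  20.]
138 123 [-10.   7.   9.] [-20.  20.]
144 110 [-13. -10.  10.] [-21.  21.]
150 127 [-15.  11.  12.] [-20.  20.]
156 244 [-18.  13.  17.] [-20.  20.]
162 189 [-21.  13.  16.] [-20.  20.]
168 82 [-23. -22. -20.] [-20.  21.]
174 537 [-29. -26. -24.] [-19.  19.]
180 9 [-27. -26. -25.] [-15.  17.]
51.65
```

View pics/w4c.png

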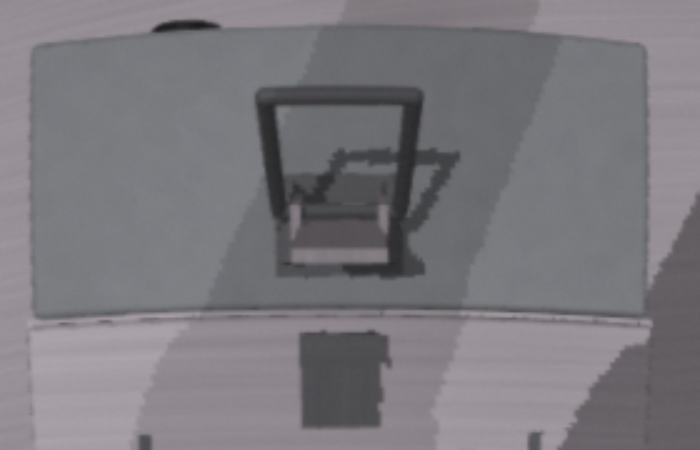

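```bash
python3 - <<'E'
from h import *
R=down();movep(w(-60,0,300),R);move_l(w(-60,0,187),feed=.15)
for x,z in((-36,187),(-20,188),(-8,190)):
    f=move_l(w(x,0,z),feed=.05,until_force=12);print(f,sense()['wrist_force'].round(1),((sense()['position']-O)@frame()*1000).round(1))
    if f:break
sleep(.5)
s=sense()['position'];move_l(s-frame()[:,0]*.03);move_l(w(-60,0,300));movep(w(110,0,300),R)
p,d,Q=wcloud('pics/w5.png')
cv2.imwrite('pics/w5c.png',cv2.resize(p[0:180,180:460,::-1],None,fx=2.5,fy=2.5))
L=(Q-O)@frame()*1000;X,Y,Z=[L[...,i] for i in range(3)]
k=(d>0)&(abs(Y)<30)&(X>-60)&(X<80)&(Z>102)&(Z<200)
for lo in range(102,185,6):
    j=k&(Z>=lo)&(Z<lo+6);j.any() and print(lo,j.sum(),np.percentile(X[j],[5,50,95]).round(),np.percentile(Y[j],[5,95]).round())
print(sense()['time_s'])
E
```

```text
False [-0.1 -0.1 -0.2] [-36.1  -0.2 186.9]
False [-0.5  0.1 -0.7] [-1.98e+01 -1.00e-01  1.88e+02]
False [-0.7 -0.3  0.3] [-7.700e+00 -1.000e-01  1.901e+02]
102 710 [-9. 56. 69.] [-16.  16.]
108 595 [-6. 53. 61.] [-20.  20.]
114 928 [ 3. 34. 48.] [-20.  21.]
120 491 [-4.  0.  8.] [-20.  20.]
126 88 [-2.  4.  5.] [-14.  15.]
132 40 [6. 6. 7.] [-11.  11.]
138 63 [7. 8. 9.] [-12.  11.]
144 44 [ 9. 10. 10.] [-11.  12.]
150 71 [11. 11. 12.] [-11.  11.]
156 158 [12. 15. 17.] [-12.  11.]
162 112 [13. 15. 17.] [-11.  12.]
57.275
```

View pics/w5c.png

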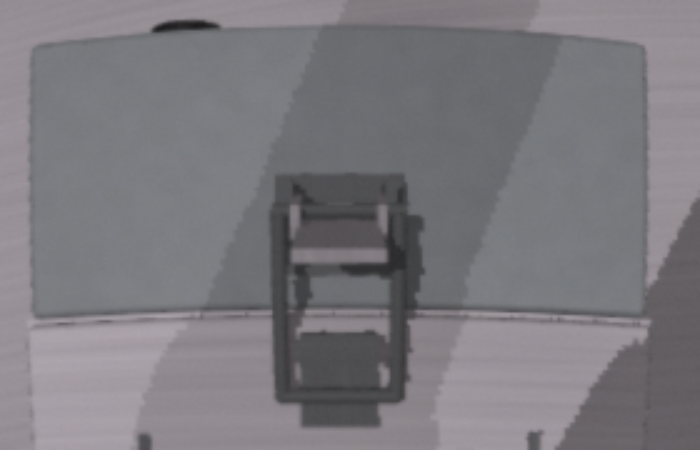

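```bash
python3 - <<'E'
from h import *
R=down();movep(w(36,0,300),R);move_l(w(36,0,172),feed=.12)
def tcp(th,r=48,over=0):
    dr=np.array([-np.cos(th),np.sin(th)]);n=np.array([np.sin(th),np.cos(th)])
    c=np.array([0,100])+r*dr+(2-over)*n
    return w(c[0]+11,0,c[1]+25)
for th in [1.571]+list(np.arange(1.35,.1,-.2)):
    f=move_l(tcp(th),feed=.06,until_force=25);s=sense();print(round(th,2),f,s['wrist_force'].round(1))
    if f: break
else:
    f=move_l(tcp(0,over=4),feed=.03,until_force=15);s=sense();print(f,s['wrist_force'].round(1),s['position'][2]-.127)
s=sense();move_l(s['position']+[0,0,.15]);movep(w(110,0,300),R)
p,d,Q=wcloud('pics/w6.png')
cv2.imwrite('pics/w6c.png',cv2.resize(p[0:180,180:460,::-1],None,fx=2.5,fy=2.5))
L=(Q-O)@frame()*1000;X,Y,Z=[L[...,i] for i in range(3)]
k=(d>0)&(abs(Y)<30)&(X>-75)&(X<80)&(Z>90)&(Z<200)
for lo in range(90,185,6):
    j=k&(Z>=lo)&(Z<lo+6);j.any() and print(lo,j.sum(),np.percentile(X[j],[5,50,95]).round(),np.percentile(Y[j],[5,95]).round())
j=(d>0)&(abs(Y)<8)&(X<-25)&(X>-60);print('lever z',np.polyfit(X[j],Z[j],1))
print(sense()['time_s'])
E
```

```text
1.57 False [-0.2 -0.3 -0.4]
1.35 False [ 0.  -0.3  0.3]
1.15 False [-0.1 -0.1 -0.1]
0.95 False [ 0.  -0.5  0.2]
0.75 False [ 0.4 -0.9  0.4]
0.55 False [ 0.4 -1.  -0.8]
0.35 False [ 0.4  0.2 -0. ]
0.15 False [-0.2 -0.  -0.1]
True [-4.1  2.2 15.4] -0.000231895762856954
90 572 [ 7. 14. 32.] [-15.  16.]
96 2621 [-2. 59. 79.] [-28.  28.]
102 3908 [-56.  -9.  63.] [-17.  17.]
108 358 [-10.  36.  45.] [-20.  20.]
114 411 [37. 42. 47.] [-11.  11.]
lever z [1.68713169e-04 1.03780504e+02]
63.7917
```

View pics/w6c.png

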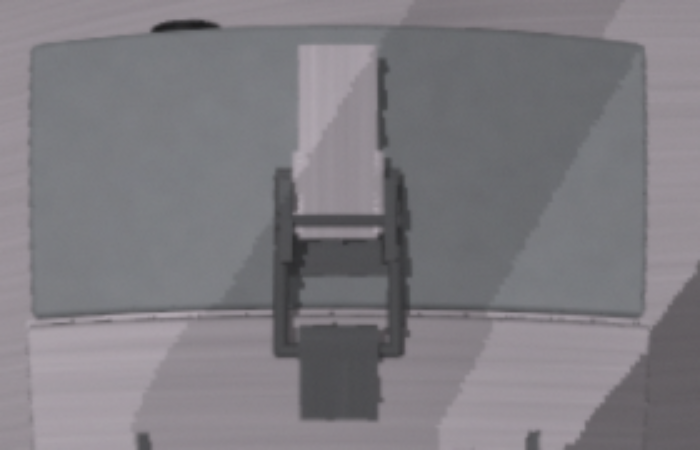

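```bash
python3 -c "
from h import *
print(np.round(find(),3)); print(finish_job())"
```

```text
[]
the job is handed in; nothing more can be done
None
```

The washer is loaded and latched, and I handed the job in at about 64 s. The three tall holders stand in the back lane and the one short holder present stands in the front lane. All four were measured within about 1 mm of their spots just before I shut the lid. The last wrist picture shows the lid shut, the loop's bar hooked behind the keeper's post, and the lever flat. The bottle, wrench, bin and two blue look-alikes were not touched.

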